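# Make up two grooming kits from the stock

### The arm

A 6-joint arm with a two-finger parallel gripper is mounted at the origin on the work surface. World frame = base frame: x ahead of the robot, y to its left, z up, the work surface at z = 0. Lengths are in m, angles in rad, forces in N, time in s.
With the tool pointing down it reaches from about 0.275 to 0.825 m from the base axis. Payload 4.9 kg.
Tool frame: the origin (TCP) lies between the finger pads; the fingertips stand 25 mm ahead of it and the grasp point (between the pads) lies 6 mm ahead of it (manip.tcp_to_tips is the distance from the TCP to the fingertips, in m); z points along the fingers, y is the line along which they close (so a half turn about z gives the same grasp; the last joint's range is limited). The gripper opens to 85 mm and grips with 20 to 120 N. Pads are 22 mm wide; open, the fingers measure 114 mm over their backs; the gripper's body (76 mm by 85 mm) begins 54 mm behind the grasp point. The pads swing forward as they close: fully open they stand 13 mm farther back than shut.
Start: joints at [-1.25, 0.326, -0.193, 1.052, 0, 1.437], TCP at [0.242, -0.494, 0.256] pointing down, gripper open.
Joint ranges: [-2.65, 2.65], [-0.97, 1.79], [-1.3, 1.35], [-1.93, 2.1], [-1.47, 1.37], [-3.14, 3.14]. Speed limits (rad/s): [2.57, 2.57, 3.14, 3.14, 3.14, 3.14].

### API

Orientations are given as a unit quaternion [x, y, z, w].
In Python, from bench import manip gives the robot as it stands. The module is installed in compiled form; this text tells all that it offers.
- The arm moves only by the tool apply_moves, never from a script. Its arguments are lists of equal length, an entry for each row: "offset": the shift along the tool's x, y, z in m, a list of three; "roll": the turn about the tool's z in degrees. A call has 1 to 20 rows; each row is the pose to reach, as a shift and turn from the pose commanded when the call began, along the tool's axes at that moment; what a row does not reach only later rows make up. A row lasts 1/8 s, in which the tool goes at most 62.5 mm and 10.7 degrees, less where a joint would pass 70% of its speed; a pose out of reach is approached as far as the arm can. A call with a gripper value outside its range is refused whole. "grip" is the opening in per cent of the stroke, from 0 (shut) to 100 (fully open), set as the call begins (left out, the last holds). The fingers move at their own pace and stop on an object; "force" is the grip in N (left out, the last holds). Time passes only in rows, so rows that repeat a pose let the fingers close. It gives the time, the measured TCP pose, the force, the opening and the grip force at its end, in the units of the state.
- manip.sense(): the state, without advancing time (a new reading comes with each control period).
- manip.capture(name): name is "scene" or "top" or "wrist"; returns (picture, depth): 420x560x3 uint8, red, green, blue; 420x560 float32, m along the optical axis (not along the pixel's ray), 0 where there is no reading.
- manip.get_calibration(name): a dict with "fx", "fy", "cx", "cy" (pixels), "k1" (the pictures are not rectified: a ray, as slopes to the right and down, at radius r is drawn at 1 + k1 r^2 times it, then the intrinsics apply), "T" (4x4, takes a point from camera to world coordinates). Camera axes: x right, y up, looking along -z (the intrinsics and any distortion apply to the point x, -y, -z); pixel columns grow to the right and rows downward; lengths in m; the calibration is good to about 2 mm. A picture is of the moment at which its call begins: read the wrist's pose just before it. get_calibration takes no time and is no camera call; for the wrist camera it gives the pose at the moment of the call.
- manip.hand_in(): hands the job in; it is judged then, once.
Trained networks look in the newest picture that a camera, given by its name, has taken for a name from the list of things; names that differ only in an ending like _2 or _b are one class to them, and where a whole thing is asked for, a point or a joint stands for the part that bears it (a point fixed in the world has none). Each returns a list of dicts, best first, with "p" (0 to 1); they miss things now and then, are a little off and sometimes report something else, mostly with a low value. They report only what shows in the picture. A call takes as long as a camera call.
- manip.find_in(label, camera): "at" ([x, y, z] in m, in the coordinates of the camera as it stood for that picture, good to about 4 mm: the middle of the surface that is visible of it).
- manip.tip_of(label, camera): "at" ([x, y, z] in m, in the coordinates of the camera as it stood for that picture, good to about 4 mm: a listed point, or the origin of a listed thing).
The state is a dict: "t": time; "joint_positions": joint angles; "qd": joint speeds; "effort": joint torques, N m; "tool_pos": TCP position; "orientation": TCP orientation; "ft_force": force on the tool from outside, world axes, zero at the start; "moment": the same for the moment, N m; "finger_gap": opening from 0.0 (shut) to 1.0 (fully open); "gripper_force": force on a finger pad.
Only numpy, scipy, OpenCV 4.12 (cv2) and the standard library are available. Lean on these libraries where they do the work, as an engineer would, in place of code of your own. Each camera call takes 0.05 s, during which the arm holds its last target. There are 200 camera calls.

### The job

Make up the two grooming kits in their compartment trays. The blue tray gets the long-coat kit: the black deshedding tool in the large bay, the steel comb in the long lane and the frosted vial in the square well; the yellow tray gets the short-coat kit: the teal brush, nubs down, in the large bay and the amber vial in the square well. Lay each tool lengthwise and flat on the floor of its compartment, keep all the glass vials upright throughout, and leave the orange brush, the green vial and the balm tin where they are.

Things in the scene. Friction and masses are not known exactly. Their poses are not given: they have to be found in the camera images.
- deshedder: Deshedding tool lying flat, 140 mm long, 130 g. Black plastic handle 26 mm wide and 26 mm high, x -70 to 30 mm, then a head 52 mm wide (along y), 22 mm high, ending in a toothed steel blade at x 70 mm. Origin: underside, mid-length; x towards the blade, z up. It balances near x 0; pinch the handle there across y.
- comb: Wide-tooth steel comb lying flat, 165 mm long, 90 g. Handle 16 mm wide (y -8..8), 14 mm high, x -82 to -5 mm; toothed part x -5 to 82 mm, 32 mm wide (y -16..16), up to 8 mm high, teeth pointing to -y. Origin: underside, mid-length; x runs from handle to teeth, z up. It balances near x -14 mm; pinch the handle at x -22 mm across y.
- brush_teal: The teal silicone palm brush (rigid, about 90 g) standing on its nubs: oval-edged block 84 mm (its x) by 56 mm (its y), with a grip ridge along x on top, 58 mm long, 24 mm wide (along y), from 20 to 44 mm above the origin. Origin: centre of its underside (the nub tips), z up. Pinch the ridge across y.
- vial_frosted: The vial of pale frosted glass with a black cap, standing upright: body 28 mm diameter, cap 25 mm diameter from 44 to 62 mm, total height 62 mm, about 45 g. Origin: centre of its underside, z up the axis.
- vial_amber: The vial of brown amber glass with a white cap, standing upright: body 28 mm diameter, cap 25 mm diameter from 44 to 62 mm, total height 62 mm, about 45 g. Origin: centre of its underside, z up the axis.
- tray_blue: Blue compartment tray, fixed, 138 (x) by 220 mm (y), x pointing away from the robot to within 0.1 rad. Origin: centre of underside. Compartments in its frame, mm: LARGE BAY x -65..7, y -106..54 (centre -29, -26); SQUARE WELL x -65..-17, y 58..106 (centre -41, 82); LONG LANE x 11..65, y -106..106 (centre 38, 0); clip slot x -13..7, y 58..106, stays empty. Heights: see the yellow tray.
- tray_yellow: Mustard-yellow compartment tray, fixed, the same model as the blue one, with the same frame, compartments and sizes. Both: floor 3 mm thick (its top 3 mm above the desk), 4 mm outer walls with the rim 14 mm above the desk, 4 mm inner ribs with their tops 11 mm above the desk. Its long lane stays empty.
- brush_orange: Not wanted in either kit, leave it: the orange silicone palm brush (rigid, about 90 g) standing on its nubs: oval-edged block 84 mm (its x) by 56 mm (its y), with a grip ridge along x on top, 58 mm long, 24 mm wide (along y), from 20 to 44 mm above the origin. Origin: centre of its underside (the nub tips), z up. Pinch the ridge across y.
- vial_green: Not wanted in either kit, leave it: the vial of dark green glass with a brass-coloured cap, standing upright: body 28 mm diameter, cap 25 mm diameter from 44 to 62 mm, total height 62 mm, about 45 g. Origin: centre of its underside, z up the axis.
- tin: Not wanted in either kit, leave it: a flat round aluminium balm tin with a pinkish disc on its lid, 49 mm diameter, 23 mm high, loose. Origin: centre of its underside.

How it is judged:
By the outcome, as a careful person would: the job done as asked, in the order asked, and still so for the second after the job is handed in, with the robot touching nothing.
It also fails if it takes over 120 s, if anything falls off the work surface, if the arm or the gripper's body presses on something with over 40 N, if the wrist force passes 120 N, or if a joint passes its speed limit or range.

## Working session

There is one attempt and no reset: what is moved stays moved. The work goes in short steps, Python scripts to look and compute and a tool call to move; the robot and the scene stay as the last step left them, time stands still between calls to the robot, and variables do not carry over. Pictures are saved under pics/ and viewed, at most 14 in all, crops included, and the job is handed in when it is done.

Besides the shell and the picture viewer there is one more tool, called after ">>>" by a JSON object that holds its "api" and its "payload". apply_moves: Moves the arm, as the interface text tells. Its arguments: {"type":"object","properties":{"offset":{"type":"array"},"roll":{"type":"array"},"grip":{"type":"number"},"force":{"type":"number"}},"required":["offset","roll"]}

```bash
mkdir -p pics; cat > h.py <<'E'
import numpy as np, cv2
from bench import manip
def cap(n,f=None):
    c=manip.get_calibration(n); p,d=manip.capture(n)
    if f: cv2.imwrite('pics/'+f,p[:,:,::-1])
    return p,d,c
def toworld(c,at): return (np.array(c['T'])@np.r_[at,1])[:3]
def cloud(d,c):
    h,w=d.shape; u,v=np.meshgrid(np.arange(w),np.arange(h))
    K=np.array([[c['fx'],0,c['cx']],[0,c['fy'],c['cy']],[0,0,1.]])
    q=cv2.undistortPoints(np.stack([u,v],-1).reshape(-1,1,2).astype(np.float64),K,np.array([c['k1'],0,0,0.])).reshape(h,w,2)
    P=np.stack([q[...,0]*d,-q[...,1]*d,-d,np.ones_like(d)],-1)
    return (P@np.array(c['T']).T)[...,:3]
E
python3 - <<'E'
from h import *
for n in ('top','scene'):
    p,d,c=cap(n,n+'0.png')
    np.savez(n+'0.npz',p=p,d=d,X=cloud(d,c))
    print(n,np.round(c['T'],3).tolist(),c['fx'])
    for l in 'deshedder comb brush_teal vial_frosted vial_amber tray_blue tray_yellow brush_orange vial_green tin'.split():
        print(l,[(np.round(toworld(c,r['at']),3).tolist(),round(r['p'],2)) for r in manip.tip_of(l,n)[:2]])
print(manip.sense())
E
```

```text
top [[-0.024, 0.999, -0.038, 0.49], [-1.0, -0.023, 0.012, -0.002], [0.011, 0.039, 0.999, 0.907], [0.0, 0.0, 0.0, 1.0]] 379.9867614417835
deshedder [([0.466, 0.226, 0.008], 0.68), ([0.472, -0.205, -0.001], 0.59)]
comb [([0.467, 0.228, 0.009], 0.75)]
brush_teal [([0.643, 0.232, 0.001], 0.65)]
vial_frosted [([0.545, -0.361, -0.0], 0.59)]
vial_amber [([0.419, 0.343, 0.003], 0.51)]
tray_blue [([0.47, -0.013, -0.0], 0.85)]
tray_yellow [([0.652, -0.01, 0.001], 0.88)]
brush_orange [([0.542, 0.38, 0.001], 0.56)]
vial_green [([0.407, -0.348, 0.003], 0.65)]
tin [([0.653, -0.227, -0.0], 0.58)]
scene [[0.179, -0.526, 0.832, 1.226], [0.984, 0.081, -0.16, -0.139], [0.017, 0.847, 0.532, 0.511], [0.0, 0.0, 0.0, 1.0]] 414.1479842762741
deshedder [([0.477, -0.211, -0.003], 0.82)]
comb []
brush_teal [([0.646, 0.233, -0.004], 0.79), ([0.544, 0.374, -0.0], 0.26)]
vial_frosted [([0.548, -0.362, 0.001], 0.97), ([0.472, -0.012, 0.001], 0.48)]
vial_amber [([0.413, 0.345, -0.002], 0.56)]
tray_blue [([0.47, -0.011, 0.001], 0.88), ([0.407, -0.352, 0.001], 0.58)]
tray_yellow [([0.646, -0.01, 0.003], 0.84)]
brush_
[... 177 characters left out ...]
ns': array([-1.25021388e+00,  3.26184788e-01, -1.92641758e-01,  1.05197513e+00,
        2.68750307e-05,  1.43656734e+00]), 'qd': array([ 5.90043769e-04, -4.30324382e-04,  1.84625435e-03,  3.85896149e-04,
        5.51650330e-05, -4.76610746e-04]), 'effort': array([-8.58036274e-04, -4.43345869e+01,  2.62756759e+01,  1.25932289e-03,
       -4.61081413e-05,  1.17821219e-06]), 'tool_pos': array([ 0.24161589, -0.49409388,  0.25627324]), 'orientation': array([ 9.74254556e-01,  2.25450791e-01,  1.31303681e-05, -3.91333432e-06]), 'ft_force': array([ 0.53349066, -0.40391957,  0.31963253]), 'moment': array([-0.05570148, -0.01673905, -0.01366347]), 'gripper_force': 0.0, 'finger_gap': 1.0024085296115754}
```

View pics/top0.png

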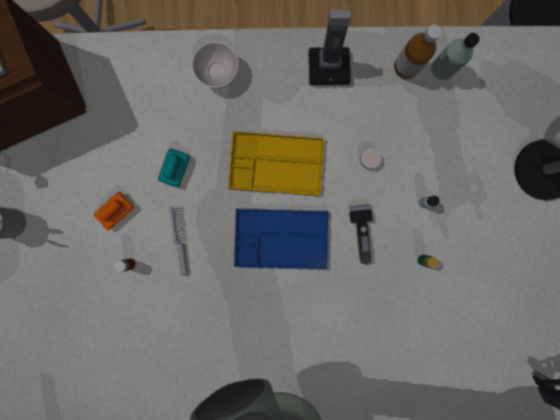

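View pics/scene0.png

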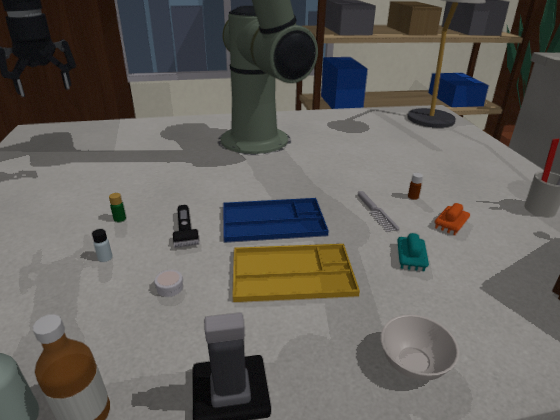

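The top view has image up = +x and left = +y. The blue tray is at px (282,240), yellow at (277,164), deshedder (362,235), comb (180,240), teal brush (174,168), frosted vial (430,202) and amber (125,265). The scene view agrees. The comb is next to the networks' "deshedder" duplicate, which is a false hit. Next I'll get precise poses.

```bash
python3 - <<'E'
from h import *
z=np.load('top0.npz'); X=z['X']; p=z['p']
hsv=cv2.cvtColor(p,cv2.COLOR_RGB2HSV)
tab=np.abs(X[...,2])<.01
print('tips',manip.tcp_to_tips)
sel=tab&(X[...,0]>.3)&(X[...,0]<.75)&(abs(X[...,1])<.45)
A=np.c_[X[sel][:,:2],np.ones(sel.sum())]; print('plane',np.linalg.lstsq(A,X[sel][:,2],rcond=None)[0],X[sel][:,2].std())
S={'blue':(.47,-.012,.13,.09),'yellow':(.65,-.01,.13,.09)}
def rep(n,P):
    r=cv2.minAreaRect((P[:,:2]*1000).astype(np.float32)); print(n,len(P),np.round(r[0],1),np.round(r[1],1),round(r[2],1),'mean',np.round(P.mean(0)*1000,1),'z',np.round(np.percentile(P[:,2],[5,50,98])*1000,1))
H=hsv[...,0].astype(int);Sa=hsv[...,1]
rep('blue',X[(H>105)&(H<125)&(Sa>150)&(abs(X[...,1])<.14)&(abs(X[...,0]-.47)<.1)&(X[...,2]>-.01)])
rep('yellow',X[(H>18)&(H<32)&(Sa>150)&(abs(X[...,1])<.14)&(abs(X[...,0]-.65)<.1)])
for n,x,y,r,h0,h1 in [('desh',.47,-.208,.085,.008,.05),('deshhandle',.44,-.21,.05,.017,.05),('deshhead',.52,-.2,.04,.012,.05),('comb',.467,.227,.1,.0035,.03),('combhandle',.42,.22,.05,.009,.03),('teal',.645,.232,.055,.008,.06),('tealridge',.645,.232,.055,.03,.06),('frost',.547,-.361,.04,.05,.08),('amber',.416,.344,.04,.05,.08)]:
    rep(n,X[(np.hypot(X[...,0]-x,X[...,1]-y)<r)&(X[...,2]>h0)&(X[...,2]<h1)&(z['d']>0)])
E
```

```text
tips 0.025
plane [0.00079037 0.00093834 0.00142442] 0.001975440155742384
blue 5106 [468.2 -14. ] [214.7 132.2] 87.1 mean [468.2 -13.3   6.8] z [ 1.8  4.6 14.6]
yellow 5234 [647.7  -6.2] [217.2 135.7] 84.3 mean [648.8  -6.    5.6] z [ 1.9  4.7 16. ]
desh 887 [ 478.2 -174.9] [102.1 139.1] 86.4 mean [ 485.3 -203.    22.9] z [13.4 23.7 29.6]
deshhandle 394 [ 447.6 -208.3] [83.2 26.5] 4.4 mean [ 447.8 -206.8   26. ] z [20.  26.5 30.3]
deshhead 491 [ 513.4 -202.5] [53.  63.7] 89.2 mean [ 516.5 -202.3   21.4] z [13.3 22.5 28.8]
comb 1117 [465.9 228.7] [194.6 194.1] 88.6 mean [466.9 228.6   7.2] z [ 3.6  5.1 16.9]
combhandle 236 [428.1 220.7] [81.2 20.8] 10.7 mean [427.6 219.7  14.4] z [10.1 14.7 18.2]
teal 834 [642.3 235.3] [56.6 83.9] 68.8 mean [640.1 232.   29.9] z [20.3 25.  47. ]
tealridge 273 [642.  234.5] [24.5 57.7] 70.3 mean [640.8 232.8  43. ] z [34.2 44.1 47.8]
frost 116 [ 547.6 -358.1] [25.2 22.7] 88.7 mean [ 547.2 -356.7   61.5] z [53.2 62.3 66.2]
amber 116 [417.  345.2] [24.7 22.9] 4.7 mean [417.2 343.7  62.1] z [53.1 62.9 65.7]
```

```bash
cat >> h.py <<'E'
def plan(pts):
    "pts: (x,y,z,yaw deg of tool x, mod 180 handled); prints tool-frame offset & roll from current pose"
    from scipy.spatial.transform import Rotation as R
    s=manip.sense(); Rm=R.from_quat(s['orientation']).as_matrix(); y0=np.degrees(np.arctan2(Rm[1,0],Rm[0,0]))
    print('pos',np.round(s['tool_pos'],4),'yaw',round(y0,2),'j6',round(np.degrees(s['joint_positions'][5]),1),'gap',round(s['finger_gap'],3),'t',s['t'],'F',np.round(s['ft_force'],1),s['gripper_force'])
    for x,y,z,yaw in pts:
        o=Rm.T@(np.array([x,y,z])-s['tool_pos']); j1=np.degrees(np.arctan2(y,x))
        c=[yaw+k*180 for k in range(-3,4) if abs(j1-(yaw+k*180)+180)<165 or abs(j1-(yaw+k*180)-180+0)<0]
        yw=min(c,key=lambda a:abs(a-y0)) if c else yaw
        print('off',np.round(o,4).tolist(),'roll',round(y0-yw,2),'rows',int(np.ceil(np.linalg.norm(o)/.0625)),'j6->',round(j1-yw+180,1))
E
python3 -c "
from h import *
plan([(.5,-.08,.4,0),(.5,-.08,.4,90)])"
```

```text
pos [ 0.2416 -0.4941  0.2563] yaw 26.06 j6 82.3 gap 1.002 t 1.1 F [ 0.5 -0.4  0.3] 0.0
off [0.414, -0.2585, -0.1437] roll -153.94 rows 9 j6-> -9.1
off [0.414, -0.2585, -0.1437] roll -63.94 rows 9 j6-> 80.9
```

>>> {"api": "apply_moves", "payload": {"offset": [[0.207, -0.129, -0.1437], [0.414, -0.2585, -0.1437], [0.414, -0.2585, -0.1437], [0.414, -0.2585, -0.1437], [0.414, -0.2585, -0.1437], [0.414, -0.2585, -0.1437], [0.414, -0.2585, -0.1437], [0.414, -0.2585, -0.1437], [0.414, -0.2585, -0.1437], [0.414, -0.2585, -0.1437], [0.414, -0.2585, -0.1437], [0.414, -0.2585, -0.1437], [0.414, -0.2585, -0.1437], [0.414, -0.2585, -0.1437]], "roll": [-10, -20, -30, -40, -50, -60, -64, -64, -64, -64, -64, -64, -64, -64]}}

```text
t: 2.85
tool_pos: [0.4998, -0.0805, 0.4]
orientation: [0.707, 0.707, -0.0, -0.0]
ft_force: [-0.1, 0.3, 0.5]
finger_gap: 1.005
gripper_force: 0.0
```

```bash
python3 - <<'E'
from h import *
plan([])
p,d,c=cap('wrist','w1.png'); np.savez('w1.npz',p=p,d=d,X=cloud(d,c)); print(np.round(c['T'],3).tolist(),c['fx'])
E
```

```text
pos [ 0.4998 -0.0805  0.4   ] yaw 90.0 j6 72.5 gap 1.005 t 2.85 F [-0.1  0.3  0.5] 0.0
[[1.0, -0.0, -0.0, 0.499], [0.0, 0.958, 0.288, -0.006], [0.0, -0.288, 0.958, 0.517], [0.0, 0.0, 0.0, 1.0]] 327.1429977029187
```

View pics/w1.png

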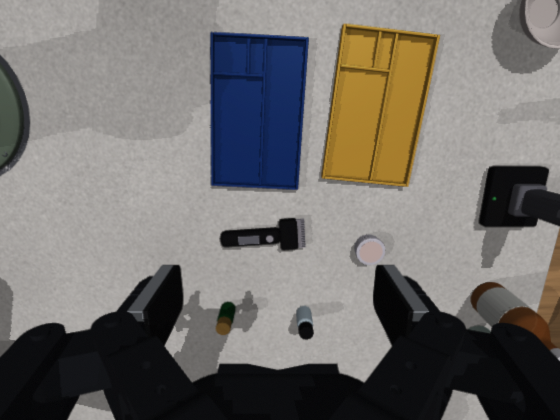

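Wrist view: the blue tray spans px (212,33)–(305,188), yellow (323,25)–(437,186), deshedder handle at (250,238) and head at (292,233), frosted vial at (305,320). Next I'll fit the tray and deshedder poses by casting rays onto planes of known height.

```bash
cat >> h.py <<'E'
def onplane(c,shape,z):
    P=cloud(np.ones(shape,np.float32),c); o=np.array(c['T'])[:3,3]; v=P-o
    return o+v*((z-o[2])/v[...,2])[...,None]
def big(m):
    n,l,s,_=cv2.connectedComponentsWithStats(m.astype(np.uint8)); return l==1+np.argmax(s[1:,4])
def rect(P):
    r=cv2.minAreaRect((P[:,:2]*1000).astype(np.float32)); (cx,cy),(w,h),a=r
    if w<h: a+=90;w,h=h,w
    return np.round([cx,cy,w,h,(a+90)%180-90],1)   # long axis angle
E
python3 - <<'E'
from h import *
for f,n in (('top0','top'),('w1','wrist')):
    z=np.load(f+'.npz'); p=z['p']; X=z['X']; c=manip.get_calibration(n)
    hsv=cv2.cvtColor(p,cv2.COLOR_RGB2HSV); H=hsv[...,0].astype(int); S=hsv[...,1]
    O=onplane(c,p.shape[:2],.014)
    for t,lo,hi,x in (('blue',105,125,.47),('yellow',16,34,.65)):
        m=(H>lo)&(H<hi)&(S>120)&(abs(O[...,0]-x)<.12)&(abs(O[...,1])<.15)
        m=cv2.morphologyEx(big(m).astype(np.uint8),cv2.MORPH_CLOSE,np.ones((9,9)))>0
        print(f,t,rect(O[m]), 'mean',np.round(O[m].mean(0)*1000,1))
    nz=np.hypot(O[...,0]-.475,O[...,1]+.205)<.09
    m=nz&(hsv[...,2]<60)
    for t,zz,lo,hi in (('handle',.026,-1,.495),('head',.022,.495,.53),):
        Q=onplane(c,p.shape[:2],zz); mm=big(m)&(Q[...,0]<hi)&(Q[...,0]>lo); print(f,t,rect(Q[mm]),'mean',np.round(Q[mm].mean(0)*1000,1))
    for l,(x,y) in {'deshedder':(.47,-.2),'vial_frosted':(.55,-.36),'tray_blue':(.47,0),'tray_yellow':(.65,0)}.items():
        if n=='wrist': print(l,[(np.round(toworld(c,r['at']),4).tolist(),round(r['p'],2)) for r in manip.tip_of(l,n)[:2]])
    for t,(x,y) in {'frost':(.547,-.36)}.items():
        q=X[(np.hypot(X[...,0]-x,X[...,1]-y)<.04)&(X[...,2]>.055)&(X[...,2]<.08)]; print(t,rect(q),np.median(q,0))
E
```

```text
top0 blue [468.  -14.  215.8 135.   87.1] mean [468.3 -13.5  14. ]
top0 yellow [647.5  -5.8 219.2 137.6  84.3] mean [647.3  -5.6  14. ]
top0 handle [ 450.7 -204.8   87.2   25.8    3.7] mean [ 448.6 -204.1   26. ]
top0 head [ 512.  -201.6   51.7   32.8   88.7] mean [ 513.8 -201.    22. ]
frost [ 547.5 -358.4   24.4   22.7  -48.4] [ 0.54746427 -0.35663151  0.06249769]
w1 blue [467.8 -12.2 218.6 135.8  87. ] mean [467.9  -5.7  14. ]
w1 yellow [646.2  -4.4 219.4 139.   84.3] mean [646.4   2.1  14. ]
w1 handle [ 450.9 -201.5   90.1   28.7    4.1] mean [ 449.3 -200.    26. ]
w1 head [ 512.4 -197.3   53.8   32.7  -89. ] mean [ 513.8 -197.1   22. ]
deshedder [([0.4723, -0.2073, 0.0001], 0.58), ([0.4708, -0.0108, -0.0022], 0.52)]
vial_frosted [([0.547, -0.3592, -0.0001], 0.63)]
tray_blue []
tray_yellow [([0.6442, -0.004, -0.004], 0.9)]
frost [ 545.5 -357.1   24.1   23.9  -65.6] [ 0.54552818 -0.35538538  0.06092552]
```

```bash
python3 - <<'E'
from h import *
z=np.load('w1.npz'); X=z['X']; d=z['d']
for u0,u1 in ((125,190),(370,435)):
    q=X[262:310,u0:u1].reshape(-1,3); q=q[(q[:,2]>.3)]; print(len(q),np.round(np.percentile(q,[0,2,50,98,100],axis=0)*1000,1).tolist())
plan([(.474,-.2035,.15,3.3),(.474,-.2035,.036,3.3)])
E
```

```text
2001 [[442.4, -90.0, 386.8], [443.4, -85.9, 389.3], [455.5, -70.2, 406.6], [456.7, -67.4, 423.9], [498.9, -5.5, 517.4]]
2006 [[498.9, -90.0, 387.6], [541.4, -85.8, 389.3], [542.6, -70.4, 406.6], [554.6, -67.3, 424.0], [555.7, -5.5, 517.4]]
pos [ 0.5  -0.08  0.4 ] yaw 90.06 j6 72.5 gap 0.997 t 3.1 F [ 1.  -0.8 -0.2] 0.0
off [-0.1235, -0.0261, 0.25] roll 86.76 rows 5 j6-> 153.5
off [-0.1235, -0.0261, 0.364] roll 86.76 rows 7 j6-> 153.5
```

>>> {"api": "apply_moves", "payload": {"offset": [[-0.06, -0.013, 0.06], [-0.1235, -0.026, 0.12], [-0.1235, -0.026, 0.18], [-0.1235, -0.026, 0.24], [-0.1235, -0.026, 0.27], [-0.1235, -0.026, 0.28], [-0.1235, -0.026, 0.28], [-0.1235, -0.026, 0.28], [-0.1235, -0.026, 0.28], [-0.1235, -0.026, 0.28], [-0.1235, -0.026, 0.28], [-0.1235, -0.026, 0.31], [-0.1235, -0.026, 0.34], [-0.1235, -0.026, 0.36], [-0.1235, -0.026, 0.368], [-0.1235, -0.026, 0.368]], "roll": [-10, -20, -30, -40, -50, -60, -70, -80, -90, -93.2, -93.2, -93.2, -93.2, -93.2, -93.2, -93.2]}}

```text
t: 5.1
tool_pos: [0.474, -0.2035, 0.0318]
orientation: [-0.028, 1.0, 0.0, -0.0]
ft_force: [0.3, -0.6, -0.4]
finger_gap: 0.998
gripper_force: 0.0
```

>>> {"api": "apply_moves", "payload": {"offset": [[0, 0, 0], [0, 0, 0], [0, 0, 0], [0, 0, 0], [0, 0, 0], [0, 0, 0], [0, 0, 0], [0, 0, 0]], "roll": [0, 0, 0, 0, 0, 0, 0, 0], "grip": 0, "force": 40}}

```text
t: 6.1
tool_pos: [0.4747, -0.2041, 0.0327]
orientation: [-0.028, 1.0, -0.001, 0.001]
ft_force: [-0.3, -0.9, 6.6]
finger_gap: 0.293
gripper_force: 41.1
```

```bash
python3 -c "
from h import *
plan([(.474,-.2035,.12,3.3),(.4377,-.0374,.12,267),(.4377,-.0374,.036,267)])"
```

```text
pos [ 0.4747 -0.2041  0.0327] yaw -176.75 j6 -34.7 gap 0.293 t 6.1 F [-0.3 -0.9  6.6] 41.08474552631378
off [0.0005, 0.0005, -0.0873] roll -180.05 rows 2 j6-> 153.5
off [0.0274, 0.1684, -0.0875] roll -263.75 rows 4 j6-> 88.1
off [0.0274, 0.1685, -0.0035] roll -263.75 rows 3 j6-> 88.1
```

>>> {"api": "apply_moves", "payload": {"offset": [[0, 0, -0.02], [0, 0, -0.06], [0.005, 0.03, -0.085], [0.015, 0.08, -0.085], [0.0274, 0.13, -0.085], [0.0274, 0.1684, -0.085], [0.0274, 0.1684, -0.085], [0.0274, 0.1684, -0.085], [0.0274, 0.1684, -0.085], [0.0274, 0.1684, -0.085], [0.0274, 0.1684, -0.085], [0.0274, 0.1684, -0.085]], "roll": [0, 0, -10, -20, -30, -40, -50, -60, -70, -80, -83.7, -83.7]}}

```text
t: 7.6
tool_pos: [0.4368, -0.0368, 0.1167]
orientation: [-0.688, 0.726, 0.0, -0.0]
ft_force: [0.5, 1.0, -1.0]
finger_gap: 0.292
gripper_force: 40.2
```

```bash
sed -i 's/^        c=\[yaw.*/        c=[y0+((yaw-y0+90)%180-90)+k*180 for k in (-1,0,1)]; c=[a for a in c if abs((np.degrees(s["joint_positions"][5])-np.degrees(s["joint_positions"][0])+y0)+j1-a)<160]/' h.py; sed -i "s/round(j1-yw+180,1)/round(np.degrees(s['joint_positions'][5]-s['joint_positions'][0])+y0+j1-yw,1)/" h.py; python3 - <<'E'
from h import *
p,d,c=cap('wrist','w2.png'); np.savez('w2.npz',p=p,d=d,X=cloud(d,c))
plan([(.4377,-.0374,.04,267)])
E
```

```text
pos [ 0.4368 -0.0368  0.1168] yaw -93.11 j6 -101.4 gap 0.297 t 7.65 F [ 0.4 -0.6 -1.5] 40.152329206466675
off [0.0005, -0.001, 0.0768] roll -0.11 rows 2 j6-> -91.9
```

View pics/w2.png

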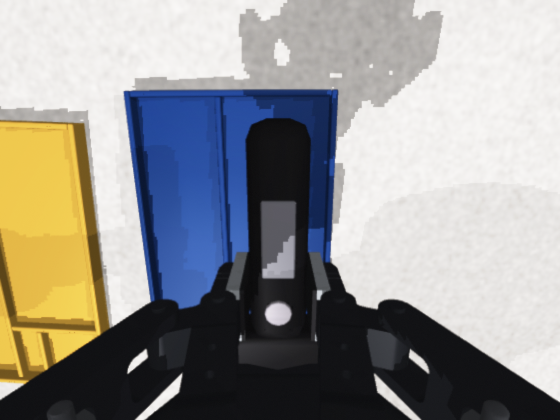

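The wrist view shows the deshedder's handle held centrally between the pads (px 245–310), aimed at the blue tray's large bay. I'll measure the handle end and its tilt.

```bash
python3 - <<'E'
from h import *
z=np.load('w2.npz'); X=z['X']; q=X[115:245,240:315].reshape(-1,3); q=q[q[:,2]>.07]
print(len(q),np.round(np.percentile(q,[0,1,50,99,100],axis=0)*1000,1).tolist(),rect(q))
for a in range(-110,-50,10):
    s=q[(q[:,1]*1000>a)&(q[:,1]*1000<a+10)]; print(a,len(s),np.round(np.median(s,0)*1000,1) if len(s) else '')
E
```

```text
7739 [[419.7, -108.9, 91.8], [420.9, -105.1, 102.0], [433.4, -81.9, 109.2], [446.5, -56.0, 112.2], [447.9, -51.9, 234.2]] [433.5 -80.7  56.5  26.1  87. ]
-110 832 [ 432.5 -102.5  107. ]
-100 1721 [432.7 -95.1 109.1]
-90 1621 [433.3 -85.1 109.2]
-80 1552 [433.8 -75.  109.5]
-70 1405 [434.3 -65.1 110.5]
-60 608 [433.7 -57.8 109.8]
```

>>> {"api": "apply_moves", "payload": {"offset": [[0.002, -0.0015, 0.03], [0.002, -0.0015, 0.055], [0.002, -0.0015, 0.07], [0.002, -0.0015, 0.077], [0.002, -0.0015, 0.0805], [0.002, -0.0015, 0.0805], [0.002, -0.0015, 0.0805]], "roll": [0, 0, 0, 0, 0, 0, 0]}}

```text
t: 8.52
tool_pos: [0.439, -0.0391, 0.037]
orientation: [-0.688, 0.726, -0.0, 0.0]
ft_force: [1.2, 0.1, -0.5]
finger_gap: 0.29
gripper_force: 40.1
```

>>> {"api": "apply_moves", "payload": {"offset": [[0, 0, 0], [0, 0, 0], [0, 0, -0.01], [0, 0, -0.04], [0, 0, -0.09], [0, 0, -0.15], [0, 0, -0.15]], "roll": [0, 0, 0, 0, 0, 0, 0], "grip": 55}}

```text
t: 9.4
tool_pos: [0.4418, -0.0398, 0.1916]
orientation: [-0.688, 0.726, -0.004, 0.003]
ft_force: [-0.2, -1.4, -0.1]
finger_gap: 0.545
gripper_force: 0.0
```

```bash
python3 - <<'E'
from h import *
# comb pose from top
z=np.load('top0.npz'); X=z['X']; p=z['p']; c=manip.get_calibration('top')
m=(np.hypot(X[...,0]-.467,X[...,1]-.227)<.1)
for h in (.009,.006):
  q=X[m&(X[...,2]>h)]; print(h,rect(q))
print([(np.round(toworld(c,r['at']),4).tolist(),round(r['p'],2)) for r in (manip.capture('top'),manip.tip_of('comb','top'))[1]])
plan([(.42,.12,.33,90),(.42,.12,.33,10)])
E
```

```text
0.009 [468.9 229.1 164.5  22.1  10.7]
0.006 [479.4 239.4 150.1 134.   55.9]
[([0.4663, 0.2256, 0.0059], 0.85)]
pos [ 0.4389 -0.0391  0.1875] yaw -93.04 j6 -101.7 gap 0.55 t 9.5 F [-0.2 -0.6 -1. ] 0.0
off [-0.1578, 0.027, -0.1426] roll -3.04 rows 4 j6-> -74.1
off [-0.1578, 0.027, -0.1426] roll 76.96 rows 4 j6-> 5.9
```

>>> {"api": "apply_moves", "payload": {"offset": [[-0.06, -0.003, -0.03], [-0.12, -0.006, -0.06], [-0.18, -0.01, -0.065], [-0.24, -0.013, -0.065], [-0.267, -0.014, -0.065], [-0.267, -0.014, -0.065], [-0.267, -0.014, -0.065], [-0.267, -0.014, -0.065], [-0.267, -0.014, -0.065], [-0.267, -0.014, -0.065]], "roll": [10, 20, 30, 40, 50, 60, 70, 77, 77, 77]}}

```text
t: 10.75
tool_pos: [0.4662, 0.2266, 0.2505]
orientation: [-0.088, 0.996, -0.0, -0.001]
ft_force: [0.6, 0.3, 0.3]
finger_gap: 0.554
gripper_force: 0.0
```

```bash
python3 - <<'E'
from h import *
p,d,c=cap('top'); np.savez('top1.npz',p=p,d=d,X=cloud(d,c))
X=cloud(d,c); 
for a,b in ((.12,.09),(.06,.05),):pass
q=X[(abs(X[...,0]-.44)<.05)&(abs(X[...,1]+.05)<.1)&(X[...,2]>.021)&(X[...,2]<.05)]; print('desh',rect(q),np.percentile(q[:,2],[5,50,95]))
plan([])
w,d2,c2=cap('wrist'); np.savez('w3.npz',p=w,d=d2,X=cloud(d2,c2))
out=np.hstack([cv2.resize(p[190:290,100:350],(400,160)),np.zeros((160,160,3),np.uint8)])
cv2.imwrite('pics/w3.png',np.vstack([w,out])[:,:,::-1])
print([(np.round(toworld(c2,r['at']),4).tolist(),round(r['p'],2)) for r in manip.tip_of('comb','wrist')])
E
```

```text
desh [441.4 -40.7 135.   51.   88.6] [0.02297596 0.02808088 0.03233523]
pos [0.4664 0.2266 0.2508] yaw -169.96 j6 7.7 gap 0.55 t 10.8 F [ 0.9 -0.2 -0.4] 0.0
[([0.4659, 0.2281, 0.0038], 0.82), ([0.6474, -0.0045, -0.0041], 0.37)]
```

View pics/w3.png

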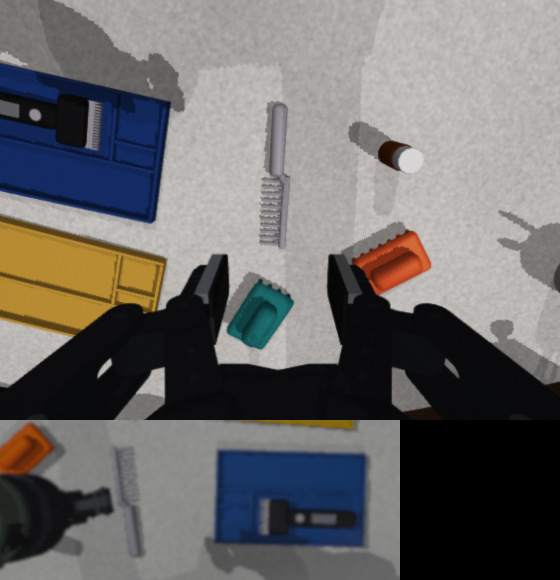

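The deshedder lies flat in the blue bay. The comb's handle is at px (278,105–175), teeth at (270,180–248). The teal brush is at (262,312) and the amber vial's cap at (410,160). Next I'll fit the comb, brush and amber vial from this view.

```bash
python3 - <<'E'
from h import *
z=np.load('w3.npz'); X=z['X'];p=z['p']; d=z['d']
q=X[95:255,250:300].reshape(-1,3); q=q[(q[:,2]>.004)&(q[:,2]<.03)]; print('all',rect(q))
q=X[95:172,255:300].reshape(-1,3); q=q[(q[:,2]>.007)&(q[:,2]<.03)]; print('handle',rect(q),np.percentile(q[:,2],[50,95]))
for f in ('w3','top1'):
  z=np.load(f+'.npz'); X=z['X'];p=z['p']
  hsv=cv2.cvtColor(p,cv2.COLOR_RGB2HSV)
  if f=='w3':
    m=(abs(hsv[...,0].astype(int)-90)<12)&(hsv[...,1]>90); q=X[big(m)]; print('teal',rect(q)); q=q[q[:,2]>.032]; print('ridge',rect(q),np.percentile(q[:,2],[50,95]))
  q=X[(np.hypot(X[...,0]-.417,X[...,1]-.344)<.035)&(X[...,2]>.057)&(X[...,2]<.07)]; print(f,'amber',rect(q) if len(q)>5 else '',len(q),q.mean(0))
  q=X[(np.hypot(X[...,0]-.547,X[...,1]+.358)<.035)&(X[...,2]>.057)&(X[...,2]<.07)]; print(f,'frost',rect(q) if len(q)>5 else '',len(q))
E
```

```text
all [468.2 227.1 164.7  30.8   6.2]
handle [422.  220.9  71.5  16.    6.6] [0.0132753  0.01489579]
teal [539.5 242.2 288.8  71.5  -3.5]
ridge [5.298e+02 2.348e+02 2.735e+02 3.700e+01 4.000e-01] [0.04248094 0.04454898]
w3 amber [415.8 346.   24.7  23.4  14.4] 553 [0.41577713 0.34557099 0.06179883]
w3 frost  0
top1 amber  0 [nan nan nan]
top1 frost [ 547.2 -358.1   23.2   22.9  -24. ] 101<stdin>:10: RuntimeWarning: Mean of empty slice.
  ret = um.true_divide(
```

>>> {"api": "apply_moves", "payload": {"offset": [[0.01, 0, 0.05], [0.0205, 0.0008, 0.1], [0.0205, 0.0008, 0.15], [0.0205, 0.0008, 0.185], [0.0205, 0.0008, 0.205], [0.0205, 0.0008, 0.216], [0.0205, 0.0008, 0.221], [0.0205, 0.0008, 0.221]], "roll": [3.7, 3.7, 3.7, 3.7, 3.7, 3.7, 3.7, 3.7]}}

```text
t: 11.9
tool_pos: [0.4468, 0.2242, 0.0308]
orientation: [-0.055, 0.999, 0.0, 0.0]
ft_force: [0.7, -0.3, 0.1]
finger_gap: 0.553
gripper_force: 0.0
```

>>> {"api": "apply_moves", "payload": {"offset": [[0, 0, 0], [0, 0, 0], [0, 0, 0], [0, 0, 0], [0, 0, 0], [0, 0, 0], [0, 0, -0.03], [0, 0, -0.07], [0, 0, -0.07]], "roll": [0, 0, 0, 0, 0, 0, 0, 0, 0], "grip": 0, "force": 50}}

```text
t: 13.02
tool_pos: [0.4487, 0.2249, 0.1033]
orientation: [-0.055, 0.999, 0.001, 0.003]
ft_force: [0.1, -0.1, -0.8]
finger_gap: 0.166
gripper_force: 49.1
```

```bash
python3 -c "
from h import *
plan([(.5048,-.037,.14,-93)])"
```

```text
pos [0.4487 0.2249 0.1033] yaw -173.73 j6 11.9 gap 0.166 t 13.025 F [ 0.1 -0.1 -0.8] 49.11511838436127
off [-0.0274, -0.2664, -0.0369] roll -80.73 rows 5 j6-> -91.2
```

>>> {"api": "apply_moves", "payload": {"offset": [[-0.006, -0.055, -0.037], [-0.012, -0.11, -0.037], [-0.018, -0.165, -0.037], [-0.024, -0.22, -0.037], [-0.027, -0.266, -0.037], [-0.027, -0.266, -0.037], [-0.027, -0.266, -0.037], [-0.027, -0.266, -0.037], [-0.027, -0.266, -0.037], [-0.027, -0.266, -0.037], [-0.027, -0.266, -0.037]], "roll": [-10, -20, -30, -40, -50, -60, -70, -80, -80.7, -80.7, -80.7]}}

```text
t: 14.4
tool_pos: [0.5021, -0.0373, 0.1373]
orientation: [-0.688, 0.726, 0.0, -0.0]
ft_force: [-0.6, -0.6, -1.0]
finger_gap: 0.169
gripper_force: 49.2
```

```bash
python3 - <<'E'
from h import *
p,d,c=cap('wrist','w4.png'); X=cloud(d,c); np.savez('w4.npz',p=p,d=d,X=X)
plan([(.5048,-.037,.14,-93)])
q=X[(X[...,2]>.085)&(X[...,2]<.16)&(X[...,1]<-.058)&(abs(X[...,0]-.505)<.02)]; print(rect(q))
for a in range(-110,-50,10):
    s=q[(q[:,1]*1000>a)&(q[:,1]*1000<a+10)]; print(a,len(s),np.round(np.median(s,0)*1000,1) if len(s) else '')
E
```

```text
pos [ 0.5022 -0.0373  0.1374] yaw -93.09 j6 -99.6 gap 0.171 t 14.45 F [-0.2 -0.2 -0.7] 49.2481130361557
off [-0.0004, -0.0026, -0.0026] roll -0.09 rows 1 j6-> -91.2
[499.  -76.9  38.6  15.9  86.3]
-110 0 
-100 528 [498.3 -93.  118.3]
-90 876 [498.5 -85.1 119.3]
-80 823 [499.1 -75.1 119.2]
-70 781 [499.7 -65.1 119.3]
-60 150 [500.1 -59.  119.4]
```

View pics/w4.png

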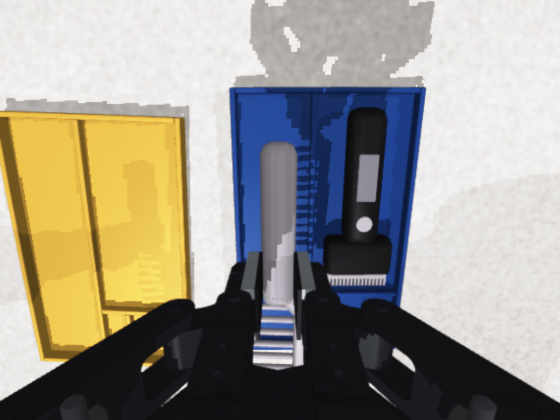

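The comb is held level, with its handle at px (278,145–300) over the lane at (245–310). The deshedder is well inside the bay.

>>> {"api": "apply_moves", "payload": {"offset": [[0, -0.0032, 0.03], [0, -0.0032, 0.06], [0, -0.0032, 0.08], [0, -0.0032, 0.094], [0, -0.0032, 0.0985], [0, -0.0032, 0.1015], [0, -0.0032, 0.1015], [0, -0.0032, 0.1015]], "roll": [0, 0, 0, 0, 0, 0, 0, 0]}}

```text
t: 15.45
tool_pos: [0.5059, -0.0377, 0.0365]
orientation: [-0.688, 0.726, -0.0, 0.0]
ft_force: [0.1, 0.3, -1.5]
finger_gap: 0.164
gripper_force: 49.2
```

>>> {"api": "apply_moves", "payload": {"offset": [[0, 0, 0], [0, 0, 0], [0, 0, 0], [0, 0, -0.01], [0, 0, -0.04], [0, 0, -0.09], [0, 0, -0.15], [0, 0, -0.15], [0, 0, -0.15]], "roll": [0, 0, 0, 0, 0, 0, 0, 0, 0], "grip": 32}}

```text
t: 16.58
tool_pos: [0.5053, -0.0375, 0.1864]
orientation: [-0.688, 0.726, -0.0, 0.0]
ft_force: [0.3, -0.2, -0.3]
finger_gap: 0.319
gripper_force: 0.0
```

```bash
python3 - <<'E'
from h import *
plan([(.547,-.358,.16,0),(.547,-.358,.16,90)])
E
```

```text
pos [ 0.5053 -0.0375  0.1864] yaw -93.04 j6 -99.6 gap 0.319 t 16.575 F [ 0.3 -0.2 -0.3] 0.0
off [0.3178, -0.0586, 0.0265] roll 86.96 rows 6 j6-> -33.2
off [0.3178, -0.0586, 0.0265] roll -3.04 rows 6 j6-> -123.2
```

>>> {"api": "apply_moves", "payload": {"offset": [[0.055, -0.01, 0.0], [0.11, -0.02, 0.0], [0.165, -0.03, 0.0], [0.22, -0.04, 0.0], [0.275, -0.05, 0.03], [0.3177, -0.0581, 0.05], [0.3177, -0.0581, 0.065], [0.3177, -0.0581, 0.08], [0.3177, -0.0581, 0.105], [0.3177, -0.0581, 0.125], [0.3177, -0.0581, 0.137], [0.3177, -0.0581, 0.1414], [0.3177, -0.0581, 0.1414]], "roll": [0, 0, 0, 0, 0, 0, 0, 0, 0, 0, 0, 0, 0], "grip": 70}}

```text
t: 18.2
tool_pos: [0.5468, -0.3576, 0.0448]
orientation: [-0.688, 0.725, -0.0, 0.0]
ft_force: [-0.4, 0.5, -0.4]
finger_gap: 0.697
gripper_force: 0.0
```

>>> {"api": "apply_moves", "payload": {"offset": [[0, 0, 0], [0, 0, 0], [0, 0, 0], [0, 0, 0], [0, 0, 0], [0, 0, 0], [0, 0, -0.02], [0, 0, -0.05], [0, 0, -0.07], [0, 0, -0.07]], "roll": [0, 0, 0, 0, 0, 0, 0, 0, 0, 0], "grip": 0, "force": 30}}

```text
t: 19.45
tool_pos: [0.5475, -0.3587, 0.1161]
orientation: [-0.688, 0.726, -0.002, 0.0]
ft_force: [0.3, -0.2, -0.1]
finger_gap: 0.316
gripper_force: 29.7
```

```bash
python3 - <<'E'
from h import *
plan([(.4313,.071,.13,-93)])
p,d,c=cap('wrist','w5.png'); X=cloud(d,c); np.savez('w5.npz',p=p,X=X)
p,d,c=cap('top','t5.png'); X=cloud(d,c); np.savez('t5.npz',p=p,X=X)
E
```

```text
pos [ 0.5475 -0.3587  0.1161] yaw -93.05 j6 -126.6 gap 0.316 t 19.45 F [ 0.3 -0.2 -0.1] 29.72683432046324
off [-0.4229, 0.1388, -0.0151] roll -0.05 rows 8 j6-> -77.7
```

View pics/w5.png

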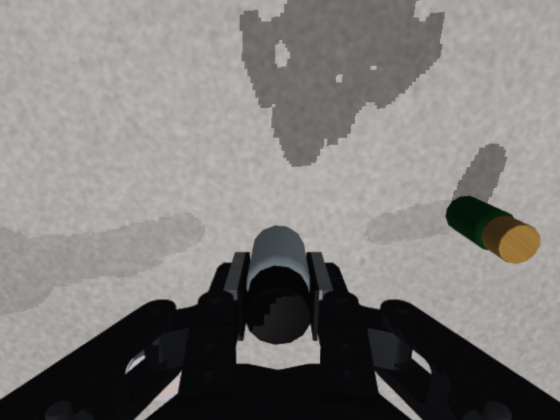

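The frosted vial is upright between the pads (cap at px (278,305)), and the green vial is untouched.

```bash
python3 - <<'E'
from h import *
X=np.load('w5.npz')['X']; q=X[280:345,245:312].reshape(-1,3); q=q[(q[:,2]>.11)&(q[:,2]<.16)]
q=q[q[:,2]>np.percentile(q[:,2],50)-.003]; print(rect(q),np.median(q,0))
E
```

```text
[ 546.6 -359.5   25.1   23.8   86.7] [ 0.54655717 -0.36091026  0.13242219]
```

>>> {"api": "apply_moves", "payload": {"offset": [[-0.06, 0.019, -0.015], [-0.12, 0.039, -0.015], [-0.18, 0.059, -0.015], [-0.24, 0.079, -0.015], [-0.3, 0.099, -0.015], [-0.36, 0.119, -0.015], [-0.41, 0.136, -0.015], [-0.423, 0.1388, -0.015], [-0.423, 0.1388, -0.015], [-0.423, 0.1388, -0.015], [-0.423, 0.1388, -0.015], [-0.423, 0.1388, -0.015]], "roll": [0, 0, 0, 0, 0, 0, 0, 0, 0, 0, 0, 0]}}

```text
t: 21.05
tool_pos: [0.4307, 0.071, 0.1295]
orientation: [-0.687, 0.726, -0.0, -0.0]
ft_force: [-0.1, -0.7, -0.7]
finger_gap: 0.311
gripper_force: 29.8
```

```bash
python3 - <<'E'
from h import *
plan([(.4313,.071,.0488,-93)])
E
```

```text
pos [0.4307 0.071  0.1295] yaw -93.15 j6 -87.2 gap 0.311 t 21.05 F [-0.1 -0.7 -0.7] 29.77522634435445
off [-0.0001, -0.0006, 0.0807] roll -0.15 rows 2 j6-> -77.7
```

>>> {"api": "apply_moves", "payload": {"offset": [[0, -0.0006, 0.03], [0, -0.0006, 0.055], [0, -0.0006, 0.07], [0, -0.0006, 0.077], [0, -0.0006, 0.08], [0, -0.0006, 0.08], [0, -0.0006, 0.08]], "roll": [0, 0, 0, 0, 0, 0, 0]}}

```text
t: 21.92
tool_pos: [0.4315, 0.0718, 0.0501]
orientation: [-0.688, 0.726, -0.0, 0.0]
ft_force: [0.6, -0.8, -0.2]
finger_gap: 0.313
gripper_force: 29.8
```

>>> {"api": "apply_moves", "payload": {"offset": [[0, 0, 0], [0, 0, 0], [0, 0, 0], [0, 0, -0.01], [0, 0, -0.04], [0, 0, -0.08], [0, 0, -0.14], [0, 0, -0.18], [0, 0, -0.18], [0, 0, -0.18]], "roll": [0, 0, 0, 0, 0, 0, 0, 0, 0, 0], "grip": 55}}

```text
t: 23.18
tool_pos: [0.4306, 0.0718, 0.2294]
orientation: [-0.688, 0.726, 0.0, -0.0]
ft_force: [-0.8, 1.0, 0.2]
finger_gap: 0.553
gripper_force: 0.0
```

```bash
python3 - <<'E'
from h import *
z=np.load('t5.npz'); p=z['p']; X=z['X']; hsv=cv2.cvtColor(p,cv2.COLOR_RGB2HSV)
m=(abs(hsv[...,0].astype(int)-90)<12)&(hsv[...,1]>90)&(np.hypot(X[...,0]-.642,X[...,1]-.234)<.07)
q=X[m]; print(rect(q)); print(rect(q[q[:,2]>.032]))
z=np.load('w3.npz'); p=z['p']; X=z['X']; hsv=cv2.cvtColor(p,cv2.COLOR_RGB2HSV)
m=(abs(hsv[...,0].astype(int)-90)<12)&(hsv[...,1]>90)&(np.hypot(X[...,0]-.642,X[...,1]-.234)<.07)
q=X[m]; print(rect(q)); print(rect(q[q[:,2]>.032]))
plan([(.58,.20,.25,-20),(.642,.2345,.25,-20)])
E
```

```text
[640.6 234.7  80.   53.1 -20.5]
[642.1 235.   57.6  25.  -22.2]
[640.2 239.2  82.1  61.7 -19.7]
[638.7 235.9  55.2  24.7 -22.1]
pos [0.4306 0.0718 0.2294] yaw -93.04 j6 -87.2 gap 0.553 t 23.175 F [-0.8  1.   0.2] 0.0
off [-0.1359, -0.1424, -0.0206] roll -73.04 rows 4 j6-> -141.0
off [-0.1737, -0.2025, -0.0206] roll -73.04 rows 5 j6-> -139.9
```

>>> {"api": "apply_moves", "payload": {"offset": [[-0.043, -0.04, 0.0], [-0.087, -0.08, 0.0], [-0.13, -0.12, 0.0], [-0.1741, -0.16, 0.0], [-0.1741, -0.2015, 0.0], [-0.1741, -0.2015, 0.03], [-0.1741, -0.2015, 0.06], [-0.1741, -0.2015, 0.08], [-0.1741, -0.2015, 0.1], [-0.1741, -0.2015, 0.1], [-0.1741, -0.2015, 0.1], [-0.1741, -0.2015, 0.1], [-0.1741, -0.2015, 0.13], [-0.1741, -0.2015, 0.16], [-0.1741, -0.2015, 0.178], [-0.1741, -0.2015, 0.1834], [-0.1741, -0.2015, 0.1834]], "roll": [10, 20, 30, 40, 50, 60, 70, 80, 90, 100, 109, 109, 109, 109, 109, 109, 109]}}

```text
t: 25.3
tool_pos: [0.6414, 0.235, 0.0465]
orientation: [0.191, 0.982, -0.0, -0.0]
ft_force: [0.5, 0.4, 0.3]
finger_gap: 0.551
gripper_force: 0.0
```

>>> {"api": "apply_moves", "payload": {"offset": [[0, 0, 0], [0, 0, 0], [0, 0, 0], [0, 0, 0], [0, 0, 0], [0, 0, 0], [0, 0, -0.03], [0, 0, -0.07], [0, 0, -0.07]], "roll": [0, 0, 0, 0, 0, 0, 0, 0, 0], "grip": 0, "force": 45}}

```text
t: 26.42
tool_pos: [0.6445, 0.2357, 0.1205]
orientation: [0.191, 0.982, 0.002, 0.004]
ft_force: [0.9, 0.5, -0.3]
finger_gap: 0.272
gripper_force: 46.9
```

```bash
python3 - <<'E'
from h import *
plan([(.6156,-.028,.12,-95.7)])
E
```

```text
pos [0.6445 0.2357 0.1205] yaw 157.98 j6 35.9 gap 0.272 t 26.425 F [ 0.9  0.5 -0.3] 46.89247334274114
off [-0.0721, -0.2553, -0.0002] roll 73.68 rows 5 j6-> 93.1
```

>>> {"api": "apply_moves", "payload": {"offset": [[-0.015, -0.055, 0], [-0.03, -0.11, 0], [-0.045, -0.165, 0], [-0.06, -0.22, 0], [-0.072, -0.2553, 0], [-0.072, -0.2553, 0], [-0.072, -0.2553, 0], [-0.072, -0.2553, 0], [-0.072, -0.2553, 0], [-0.072, -0.2553, 0]], "roll": [10, 20, 30, 40, 50, 60, 70, 73.7, 73.7, 73.7]}}

```text
t: 27.68
tool_pos: [0.6121, -0.0286, 0.1157]
orientation: [0.741, 0.671, -0.0, -0.0]
ft_force: [-0.3, -0.2, -0.4]
finger_gap: 0.271
gripper_force: 46.9
```

```bash
python3 - <<'E'
from h import *
p,d,c=cap('wrist','w6.png'); X=cloud(d,c)
plan([(.6156,-.028,.05,-95.7)])
hsv=cv2.cvtColor(p,cv2.COLOR_RGB2HSV); m=(abs(hsv[...,0].astype(int)-90)<12)&(hsv[...,1]>90)&(X[...,2]>.06)
q=X[m]; print(rect(q),np.percentile(q[:,2],[2,20,50,80,98]))
e=q[q[:,2]<.105]
for a in range(-30,31,10):
    s=e[abs(e[:,1]*1000+28-a)<5]; print(a,len(s),np.round(np.median(s,0)*1000,1) if len(s) else '')
E
```

```text
pos [ 0.6122 -0.0286  0.1158] yaw 84.31 j6 86.1 gap 0.268 t 27.725 F [-1.5 -0.3 -1. ] 46.9327281495498
off [0.0009, 0.0033, 0.0658] roll 0.01 rows 2 j6-> 93.1
[613.   -9.7 112.2  55.1  85.5] [0.08543108 0.08953409 0.0914306  0.11051732 0.11205817]
-30 112 [595.5 -59.5  90. ]
-20 25 [621.  -46.2 103.6]
-10 30 [598.8 -39.1 104.4]
0 103 [635.  -25.   89.1]
10 846 [627.2 -17.   90. ]
20 1269 [624.5  -7.7  90.1]
30 2489 [614.4   2.6  90.4]
```

View pics/w6.png

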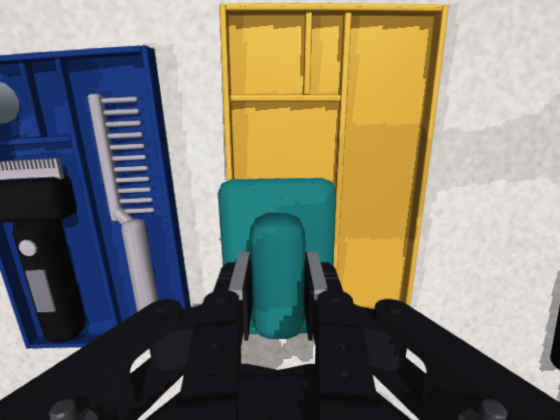

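The brush is level, nubs down, and aligned with the yellow bay (block at px 220–335, rib at x≈340). The comb and deshedder sit well in the blue tray. I'll shift it +3 mm and lower it.

>>> {"api": "apply_moves", "payload": {"offset": [[0, 0.0033, 0.025], [0, 0.0033, 0.045], [0, 0.0033, 0.057], [0, 0.0033, 0.063], [0, 0.0033, 0.0655], [0, 0.0033, 0.0655], [0, 0.0033, 0.0655]], "roll": [0, 0, 0, 0, 0, 0, 0]}}

```text
t: 28.6
tool_pos: [0.6162, -0.0291, 0.0513]
orientation: [0.742, 0.671, 0.0, 0.001]
ft_force: [0.9, 0.5, 0.1]
finger_gap: 0.272
gripper_force: 47.2
```

>>> {"api": "apply_moves", "payload": {"offset": [[0, 0, 0], [0, 0, 0], [0, 0, 0], [0, 0, -0.01], [0, 0, -0.04], [0, 0, -0.09], [0, 0, -0.14], [0, 0, -0.16], [0, 0, -0.16], [0, 0, -0.16]], "roll": [0, 0, 0, 0, 0, 0, 0, 0, 0, 0], "grip": 55}}

```text
t: 29.85
tool_pos: [0.615, -0.0289, 0.2097]
orientation: [0.742, 0.671, -0.0, -0.001]
ft_force: [-0.2, -0.2, -0.1]
finger_gap: 0.55
gripper_force: 0.0
```

```bash
python3 - <<'E'
from h import *
plan([(.4165,.3455,.1,84.3),(.4165,.3455,.045,84.3)])
E
```

```text
pos [ 0.615  -0.0289  0.2097] yaw 84.26 j6 86.2 gap 0.55 t 29.85 F [-0.2 -0.2 -0.1] 0.0
off [0.3526, -0.2348, 0.1101] roll -0.04 rows 8 j6-> 135.4
off [0.3526, -0.2347, 0.1651] roll -0.04 rows 8 j6-> 135.4
```

>>> {"api": "apply_moves", "payload": {"offset": [[0.05, -0.033, 0], [0.1, -0.066, 0], [0.15, -0.1, 0], [0.2, -0.133, 0], [0.25, -0.166, 0], [0.3, -0.2, 0], [0.3526, -0.2348, 0.03], [0.3526, -0.2348, 0.06], [0.3526, -0.2348, 0.08], [0.3526, -0.2348, 0.095], [0.3526, -0.2348, 0.125], [0.3526, -0.2348, 0.15], [0.3526, -0.2348, 0.161], [0.3526, -0.2348, 0.165], [0.3526, -0.2348, 0.165]], "roll": [0, 0, 0, 0, 0, 0, 0, 0, 0, 0, 0, 0, 0, 0, 0], "grip": 70}}

```text
t: 31.72
tool_pos: [0.4177, 0.3454, 0.046]
orientation: [0.742, 0.671, 0.0, 0.0]
ft_force: [0.1, -0.2, 0.6]
finger_gap: 0.7
gripper_force: 0.0
```

>>> {"api": "apply_moves", "payload": {"offset": [[0, 0, 0], [0, 0, 0], [0, 0, 0], [0, 0, 0], [0, 0, 0], [0, 0, 0], [0, 0, -0.02], [0, 0, -0.06], [0, 0, -0.1], [0, 0, -0.1]], "roll": [0, 0, 0, 0, 0, 0, 0, 0, 0, 0], "grip": 0, "force": 30}}

```text
t: 32.98
tool_pos: [0.4194, 0.3466, 0.1489]
orientation: [0.742, 0.671, 0.003, 0.001]
ft_force: [-0.2, 0.3, -0.3]
finger_gap: 0.311
gripper_force: 29.8
```

```bash
python3 - <<'E'
from h import *
plan([(.6143,.0807,.145,84.3)])
p,d,c=cap('wrist','w7.png'); X=cloud(d,c); q=X[250:345,245:312].reshape(-1,3); q=q[(q[:,2]>.11)&(q[:,2]<.2)]
q=q[q[:,2]>np.percentile(q[:,2],60)-.003]; print(rect(q),np.median(q,0))
p,d,c=cap('top','t7.png'); np.savez('t7.npz',p=p,X=cloud(d,c))
E
```

```text
pos [0.4194 0.3466 0.1489] yaw 84.26 j6 127.5 gap 0.311 t 32.975 F [-0.2  0.3 -0.3] 29.78678401443176
off [-0.2451, 0.2205, 0.0041] roll -0.04 rows 6 j6-> 103.2
[418.9 348.5  24.3  22.9  -6.8] [0.41885947 0.34934105 0.16397949]
```

View pics/w7.png

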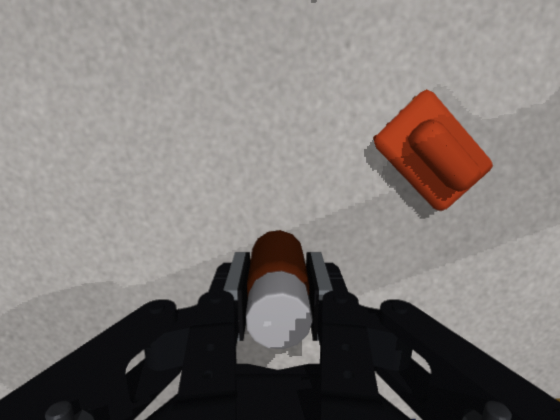

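The amber vial is held upright (cap at px (280,310)), and the orange brush is undisturbed at (430,150).

>>> {"api": "apply_moves", "payload": {"offset": [[-0.04, 0.036, 0], [-0.08, 0.072, 0], [-0.12, 0.108, 0], [-0.16, 0.144, 0], [-0.2, 0.18, 0], [-0.235, 0.212, 0.004], [-0.247, 0.2205, 0.004], [-0.247, 0.2205, 0.004], [-0.247, 0.2205, 0.004], [-0.247, 0.2205, 0.004], [-0.247, 0.2205, 0.004]], "roll": [0, 0, 0, 0, 0, 0, 0, 0, 0, 0, 0]}}

```text
t: 34.45
tool_pos: [0.6117, 0.0785, 0.1419]
orientation: [0.741, 0.671, 0.0, 0.0]
ft_force: [-0.6, 0.4, -0.7]
finger_gap: 0.31
gripper_force: 29.8
```

```bash
python3 - <<'E'
from h import *
plan([(.6143,.0787,.0506,84.3)])
E
```

```text
pos [0.6117 0.0785 0.1419] yaw 84.35 j6 96.1 gap 0.31 t 34.45 F [-0.6  0.4 -0.7] 29.81251125689596
off [0.0004, 0.0026, 0.0913] roll 0.05 rows 2 j6-> 103.0
```

>>> {"api": "apply_moves", "payload": {"offset": [[0.0004, 0.0026, 0.03], [0.0004, 0.0026, 0.06], [0.0004, 0.0026, 0.078], [0.0004, 0.0026, 0.088], [0.0004, 0.0026, 0.0913], [0.0004, 0.0026, 0.0913], [0.0004, 0.0026, 0.0913]], "roll": [0, 0, 0, 0, 0, 0, 0]}}

```text
t: 35.33
tool_pos: [0.6154, 0.0776, 0.0513]
orientation: [0.742, 0.671, 0.001, 0.001]
ft_force: [-0.0, 1.0, 0.3]
finger_gap: 0.311
gripper_force: 29.8
```

>>> {"api": "apply_moves", "payload": {"offset": [[0, 0, 0], [0, 0, 0], [0, 0, 0], [0, 0, -0.01], [0, 0, -0.04], [0, 0, -0.08], [0, 0, -0.14], [-0.05, -0.05, -0.2], [-0.1, -0.1, -0.25], [-0.15, -0.15, -0.28], [-0.19, -0.15, -0.28], [-0.19, -0.15, -0.28], [-0.19, -0.15, -0.28]], "roll": [0, 0, 0, 0, 0, 0, 0, 0, 0, 0, 0, 0, 0], "grip": 55}}

```text
t: 36.95
tool_pos: [0.4459, -0.098, 0.3323]
orientation: [0.743, 0.669, 0.001, 0.002]
ft_force: [0.5, 0.4, 0.0]
finger_gap: 0.55
gripper_force: 0.0
```

```bash
python3 - <<'E'
from h import *
plan([])
p,d,c=cap('wrist','w8.png'); X=cloud(d,c)
p2,d2,c2=cap('scene','s8.png')
def r(n,x,y,rad,h0,h1):
    q=X[(np.hypot(X[...,0]-x,X[...,1]-y)<rad)&(X[...,2]>h0)&(X[...,2]<h1)]; print(n,len(q),rect(q) if len(q)>5 else '',np.round(np.percentile(q[:,2],[2,50,98])*1000,1) if len(q) else '')
r('frost',.431,.071,.03,.058,.08); r('amber',.614,.08,.03,.058,.08); r('ridge',.615,-.028,.06,.035,.06); r('block',.615,-.028,.06,.018,.03)
r('combhandle',.504,-.06,.05,.013,.03); r('desh',.438,-.04,.085,.02,.05)
E
```

```text
pos [ 0.4459 -0.098   0.3323] yaw 84.04 j6 74.3 gap 0.55 t 36.95 F [0.5 0.4 0. ] 0.0
frost 464 [430.5  71.4  23.3  22.7  37.9] [59.6 64.9 66.7]
amber 145 [612.2  69.4  21.    6.7  -9.1] [58.5 64.6 66.7]
ridge 998 [613.9 -25.5  56.4  23.1  85.3] [36.9 45.6 48.3]
block 1993 [614.2 -25.5  82.9  55.4  84.5] [19.6 25.3 27.5]
combhandle 859 [513.5 -57.8  90.1  39.4  87.1] [13.2 15.8 18.2]
desh 2588 [438.  -43.5 128.5  52.   87.4] [21.  26.1 31. ]
```

View pics/w8.png

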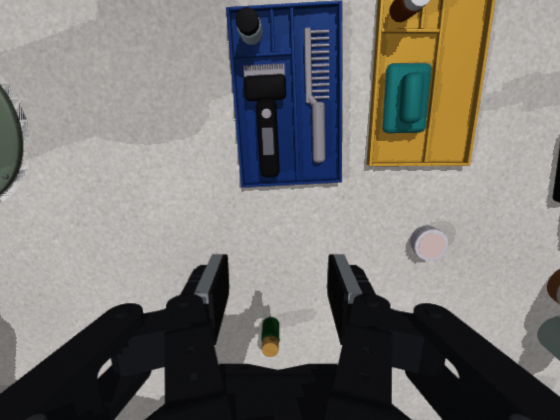

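View pics/s8.png

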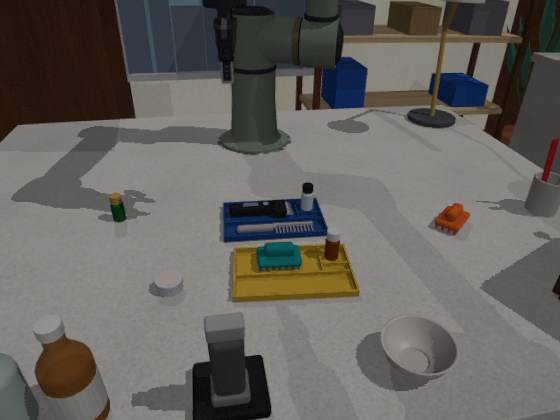

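Both views show all five items seated flat or upright in their compartments: deshedder (268,120), comb (317,95), frosted vial (250,25), teal brush (408,97) and amber vial (405,8). The green vial, tin and orange brush have not moved.

```bash
python3 -c "
from bench import manip
print(manip.hand_in())"
```

```text
the job is handed in; nothing more can be done
None
```

I made up both grooming kits and handed the job in at about 37 s. The final pictures show all five items in their compartments with both vials upright, and the orange brush, green vial and tin left where they were.

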